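# Snap the bezel onto a display light

## Task

Make this little display light ready for the glass piece: lay the white diffuser plate flat on the lamp's deck between its locating lugs, then put the metal bezel over it and press it straight down over the two orange snap hooks until both ends have clicked and it sits fully home. The lamp stands on soft rubber feet and gives under your push, so press by feel, firmly but never forcing it, let go, and leave the other things on the table alone.

Things in the scene. Friction and masses are not known exactly. Their poses are not given: they have to be found in the camera images.
- lamp: black lamp housing, 44 (x) x 144 (y, long) x 24 mm, on four soft rubber feet that hold its underside 8 mm over the table. Origin: centre of its underside; z up. It can only sink straight down: the feet give several mm under a firm push; a push of about 27 N squashes them flat (nearly 7 mm), which damages them. Works the same after a half turn
- lamp_deck (a point): centre of the lamp's flat top deck (32 mm over the table unloaded), axes as the lamp. The diffuser lies here between grey lugs 5 mm high that leave it 2 mm of room all round (38 x 80 mm between lugs). The lugs stand only near the corners: along the long sides the deck is free for fingers over the middle 50 mm. A rubber seal strip 3.3 mm high crosses each end
- hook_a_foot (a point): point on the deck at the middle of the snap hook at the lamp's +y end (y = +54 mm). The orange hooks are 12 mm wide (x), stand 14 mm above the deck, taper at the top, and have noses facing outwards, away from the lamp's middle, the nose's underside 4.8 mm above the deck. Hooks flex inwards
- hook_b_foot (a point): the same for the hook at the lamp's -y end (y = -54 mm)
- diffuser: loose white opal plate, 34 (x) x 76 (y) x 6 mm, 20 g, flat on the table; origin: centre of its underside, z up. It fits either way round
- bezel: loose aluminium frame, right way up on the table, 56 (x) x 136 (y, long) x 20 mm, about 90 g; origin: centre of its underside, z up; fits either way round. Window 28 x 70 mm. Its long side skirts (3 mm thick, full height, 50 mm apart inside) pass down outside the lamp's long sides; home, its end walls press the rubber seals down almost to the deck and its underside is 5 to 6 mm below deck level
- bezel_slot_a (a point): centre of the lip outside the hook slot at the bezel's +y end (y = 60 mm, 10 mm above the underside). Slot: 16 mm wide (x), y = 47 to 56.7 mm; the hook passes up through it and its nose snaps out over this lip (4 mm thick), seen from above. Clicked, the seals hold the lip up against the nose; not clicked, they push the bezel up by 1 mm or more
- bezel_slot_b (a point): the same at its -y end. Pushing: the tips enter the slots with the underside 8 mm above the deck and the noses meet the lips at 4 mm. The push rises to 8 to 17 N in all (not yet the click), drops as the noses slide, rises again on the seals to 12 to 16 N, and dips 1 N at the click; 20 N is surely enough. The lamp is then some 4 mm lower than unloaded. Over 27 N is too much
- bezel_end_a (a point): underside of the bezel's end wall at its +y end (y = +66 mm, 6 mm above the bezel's underside); clicked home it is 0 to 1.5 mm above the deck, not clicked 2 mm or more
- bezel_end_b (a point): the same at its -y end (y = -66 mm)
- glass_piece: bystander: green glass ornament, round, 60 mm wide, 92 mm high; origin under its centre
- glue: bystander: white glue bottle with red cap, 48 mm wide, 115 mm high; origin under its centre
- paint_jar: bystander: blue paint jar, 58 mm wide, 65 mm high; origin under its centre
- scissors: bystander: scissors with orange rings lying flat, 160 mm long along x, up to 8 mm high; origin at the pivot on the table
Not all that is in view belongs to the job. There is more than one size of the bezel; the job needs the largest.

How it is judged:
By the outcome, as a careful person would: the job done as asked, in the order asked, and still so for the second after the job is handed in, with the robot touching nothing.
It also fails if it takes over 72 s, if anything falls off the work surface, if the arm or the gripper's body presses on something with over 40 N, if the wrist force passes 120 N, or if a joint passes its speed limit or range.

## Robot

A 7-joint arm with a two-finger parallel gripper is mounted at the origin on the work surface. World frame = base frame: x ahead of the robot, y to its left, z up, the work surface at z = 0. Lengths are in m, angles in rad, forces in N, time in s.
With the tool pointing down it reaches from about 0.4 to 0.85 m from the base axis. Payload 10.4 kg.
Tool frame: the origin (TCP) lies at the very end of the fingers, on their centre line; the grasp point (between the pads) lies behind it (ctrl.grip_depth is the z of the grasp point in the tool frame, in m); z points along the fingers, y is the line along which they close (so a half turn about z gives the same grasp; the last joint's range is limited). The gripper opens to 87 mm and grips with 3 to 60 N. Pads are 19 mm wide; open, the fingers measure 117 mm over their backs; the gripper's body (75 mm by 190 mm) begins 51 mm behind the grasp point.
Start: joints at [1.256, 0.332, -0.065, 1.46, 0.022, 1.35, -0.088], TCP at [0.18, -0.599, 0.223] pointing down, gripper open.
Joint ranges: [-2.6, 2.6], [-0.5, 2.12], [-1.47, 1.34], [0.16, 2.42], [-1.27, 4.41], [0.06, 2.06], [-2.6, 2.6]. Speed limits (rad/s): [2.22, 2.22, 2.79, 2.79, 3.14, 3.14, 3.14].

## Interface

Orientations are given as a unit quaternion [x, y, z, w].
In Python, from rig import telemetry, optics, ctrl gives the robot as it stands. The module is installed in compiled form; this text tells all that it offers.
- The arm moves only by the tool drive_tool, never from a script. Its arguments are lists of equal length, an entry for each row: "travel": the shift along the tool's x, y, z in units of 30 mm (1.0 is 30 mm), a list of three; "turn": the turn, a rotation vector about the tool's x, y, z in units of 6 degrees (1.0 is 6 degrees), a list of three; "grip": the opening, from 0 (shut) to 1 (fully open). A call has exactly 8 rows; each row is the pose to reach, as a shift and turn from the pose commanded when the call began, along the tool's axes at that moment; what a row does not reach only later rows make up. A row lasts 1/10 s, in which the tool goes at most 50 mm and 8.59 degrees, less where a joint would pass 70% of its speed; a pose out of reach is approached as far as the arm can. A call with a gripper value outside its range is refused whole. The fingers move at their own pace and stop on an object; "force" is the grip in N (left out, the last holds). Time passes only in rows, so rows that repeat a pose let the fingers close, or fill a call up. It gives the time, the measured TCP pose, the force, the opening and the grip force at its end, in the units of the state.
- telemetry.state(): the state, without advancing time (a new reading comes with each control period).
- optics.snapshot(name): name is "scene" or "top"; returns the picture (400x640x3 uint8, red, green, blue); there is no depth.
- optics.camera_info(name): a dict with "intrinsics" (3x3 intrinsics, pixels), "pose" (4x4, takes a point from camera to world coordinates). Camera axes: x right, y up, looking along -z (the intrinsics and any distortion apply to the point x, -y, -z); pixel columns grow to the right and rows downward; lengths in m; the calibration is good to about 2 mm. A picture is of the moment at which its call begins. camera_info takes no time and is no camera call.
- ctrl.job_done(): hands the job in; it is judged then, once.
Trained networks look in the newest picture that a camera, given by its name, has taken for a name from the list of things; names that differ only in an ending like _2 or _b are one class to them, and where a whole thing is asked for, a point or a joint stands for the part that bears it (a point fixed in the world has none). Each returns a list of dicts, best first, with "p" (0 to 1); they miss things now and then, are a little off and sometimes report something else, mostly with a low value. They report only what shows in the picture. A call takes as long as a camera call. They do not tell look-alikes from the thing itself.
- optics.outline_of(camera, thing): "mask" (400x640 bool, what is visible of it) and "box" ([left, top, right, bottom] in pixels, round what is visible of it).
The state is a dict: "clock": time; "q": joint angles; "dq": joint speeds; "tau": joint torques, N m; "position": TCP position; "orientation": TCP orientation; "wrist_force": force on the tool from outside, world axes, zero at the start; "ft_torque": the same for the moment, N m; "opening": finger opening in m; "grasp_force": force on a finger pad.
Only numpy, scipy, OpenCV 4.12 (cv2) and the standard library are available. Lean on these libraries where they do the work, as an engineer would, in place of code of your own. Each camera call takes 0.05 s, during which the arm holds its last target. There are 200 camera calls.

## Working session

There is one attempt and no reset: what is moved stays moved. The work goes in short steps, Python scripts to look and compute and a tool call to move; the robot and the scene stay as the last step left them, time stands still between calls to the robot, and variables do not carry over. Pictures are saved under pics/ and viewed, at most 10 in all, crops included, and the job is handed in when it is done.

Besides the shell and the picture viewer there is one more tool, called as a command line: name --argument value ..., lists and objects as JSON in quotes. drive_tool: Moves the arm, as the interface text tells. Its arguments: {"type":"object","properties":{"travel":{"type":"array","items":{"type":"array","items":{"type":"number"}}},"turn":{"type":"array","items":{"type":"array","items":{"type":"number"}}},"grip":{"type":"array","items":{"type":"number"}},"force":{"type":"number"}},"required":["travel","turn","grip"]}

```bash
mkdir -p pics; cat > h.py <<'E'
import numpy as np, cv2
from rig import telemetry, optics, ctrl
from scipy.spatial.transform import Rotation as R
def snap(n): return optics.snapshot(n)
def save(im,f): cv2.imwrite('pics/'+f,cv2.cvtColor(im,cv2.COLOR_RGB2BGR))
def ray(n,u,v,z):
    i=optics.camera_info(n);K=np.array(i['intrinsics']);T=np.array(i['pose'])
    p=np.linalg.inv(K)@[u,v,1];d=T[:3,:3]@[p[0],-p[1],-p[2]];o=T[:3,3]
    return o+d*(z-o[2])/d[2]
def proj(n,P):
    i=optics.camera_info(n);K=np.array(i['intrinsics']);T=np.array(i['pose'])
    c=T[:3,:3].T@(np.asarray(P)-T[:3,3]);q=K@[c[0],-c[1],-c[2]];return q[:2]/q[2]
E
python3 - <<'E'
from h import *
a=snap('top');b=snap('scene');save(a,'t0.png');save(b,'s0.png')
for n in ('top','scene'):
    i=optics.camera_info(n);print(n,{k:np.round(v,3).tolist() if not isinstance(v,str) else v for k,v in i.items()})
for t in ['lamp','diffuser','bezel','glass_piece','glue','paint_jar','scissors','lamp_deck','hook_a_foot','bezel_slot_a']:
    for d in optics.outline_of('top',t)[:4]:
        m=d['mask'].astype(np.uint8);r=cv2.minAreaRect(cv2.findNonZero(m)) if m.any() else None
        print(t,round(d['p'],2),d['box'],np.round(np.hstack([r[0],r[1],r[2]]),1) if r else '')
s=telemetry.state();print(s,ctrl.grip_depth)
E
```

```text
top {'intrinsics': [[450.799, 0.0, 318.225], [0.0, 450.799, 194.21], [0.0, 0.0, 1.0]], 'pose': [[-0.019, 0.992, -0.122, 0.442], [-1.0, -0.019, 0.001, 0.043], [-0.001, 0.122, 0.993, 1.355], [0.0, 0.0, 0.0, 1.0]]}
scene {'intrinsics': [[405.442, 0.0, 319.224], [0.0, 405.442, 197.313], [0.0, 0.0, 1.0]], 'pose': [[0.879, -0.332, 0.342, 0.908], [0.476, 0.636, -0.607, -0.541], [-0.016, 0.697, 0.717, 0.721], [0.0, 0.0, 0.0, 1.0]]}
lamp 0.83 [310.9, 191.0, 357.9, 220.9] [333.2 206.3  16.1  50.   66. ]
diffuser 0.6 [423.5, 203.3, 447.6, 218.3] [434.6 210.6  11.9  25.6  75.1]
diffuser 0.52 [214.7, 196.0, 263.5, 224.5] [240.2 211.   19.5  46.3  67.4]
bezel 0.92 [215.8, 193.1, 267.0, 226.9] [240.1 211.3  20.6  47.5  66.4]
bezel 0.8 [270.2, 234.2, 297.6, 268.5] [283.4 251.3  13.8  32.3  32.5]
bezel 0.67 [219.9, 243.4, 253.8, 273.1] [235.4 258.5  32.8  14.9  42.9]
glass_piece 0.61 [330.8, 133.4, 348.0, 148.9] [337.5 141.   18.   17.   90. ]
glue 0.55 [400.6, 141.3, 421.4, 160.6] [409.5 149.   16.3  20.5  45. ]
paint_jar 0.71 [244.4, 138.1, 266.2, 159.9] [255.8 147.8  21.9  18.4  45. ]
paint_jar 0.
[... 691 characters left out ...]
, 'q': array([ 1.25638856,  0.33219518, -0.06471477,  1.46010646,  0.02160013,
        1.3499207 , -0.08847998]), 'dq': array([ 0.00107485, -0.00091834, -0.00175384,  0.00064451,  0.00017985,
        0.00109685, -0.00101209]), 'tau': array([ 4.97848869e-04, -6.22773957e+01,  2.53509457e-02, -3.89997554e+01,
       -6.09215233e-02,  3.16117436e-02,  1.07635475e-05]), 'position': array([ 0.17983106, -0.59858161,  0.22257549]), 'orientation': array([9.89372178e-01, 1.45405267e-01, 1.53885063e-05, 3.01169587e-05]), 'wrist_force': array([-0.43891016,  0.9024645 ,  0.34623559]), 'ft_torque': array([ 0.030918  ,  0.00388725, -0.02263611]), 'grasp_force': 0.0, 'opening': 0.08733815782025948} -0.0187
```

```bash
python3 -c "
import cv2,numpy as np
a=cv2.imread('pics/t0.png');cv2.imwrite('pics/t0.png',a)"
```

```text
(no output)
```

View pics/t0.png

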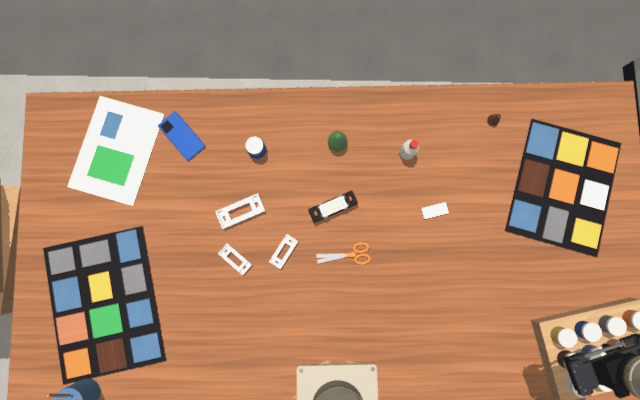

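View pics/s0.png

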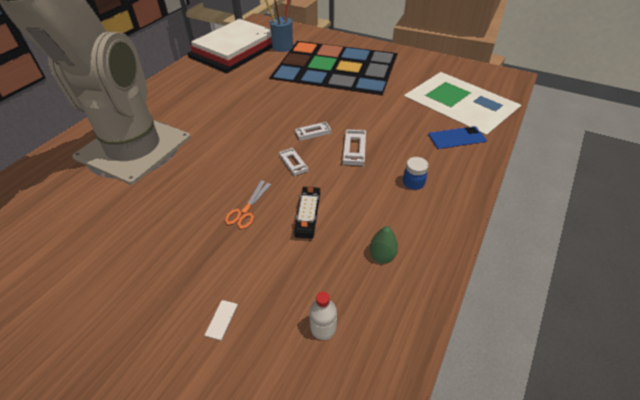

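The top view shows three bezel-like frames: (240,211), (235,259) and (283,251). The one at (240,211) is the longest, about 47 px or 140 mm, so I choose it. The diffuser is at (435,211); the nearby white objects are the lamp's inner LED board at (333,206) and the glue bottle. I'll check this in a close crop and fit poses with model silhouettes.

```bash
cat >> h.py <<'E'
from scipy.optimize import minimize
S=4
def hullmask(n,x,y,yaw,dim,z0,org,shape):
    c=np.array([[sx*dim[0]/2,sy*dim[1]/2,z] for sx in(-1,1) for sy in(-1,1) for z in(0,dim[2])])
    r=R.from_euler('z',yaw).as_matrix();P=c@r.T+[x,y,z0]
    q=np.array([proj(n,p) for p in P]);q=(q-org+.5)*S-.5
    m=np.zeros(shape,np.uint8);h=cv2.convexHull(q.astype(np.float32))
    cv2.fillPoly(m,[np.round(h*16).astype(np.int32)],1,cv2.LINE_8,4);return m
def segm(n,im,kind,box,pad=6):
    l,t,r,b=[int(v) for v in box];l-=pad;t-=pad;r+=pad;b+=pad
    c=cv2.resize(im[t:b,l:r],None,fx=S,fy=S,interpolation=cv2.INTER_CUBIC).astype(float)
    g=c.mean(2);sat=c.max(2)-c.min(2)
    w=np.median(np.concatenate([c[:8].reshape(-1,3),c[-8:].reshape(-1,3)]),0)
    if kind=='dark': m=g<w.mean()*.62
    else: m=(sat<(w.max()-w.min())*.55)&(g>w.mean())
    m=m.astype(np.uint8)
    k,lab,st,_=cv2.connectedComponentsWithStats(m);m=(lab==1+np.argmax(st[1:,4])).astype(np.uint8)
    cs,_=cv2.findContours(m,0,1);h=cv2.convexHull(np.vstack(cs));m[:]=0;cv2.fillPoly(m,[h],1)
    return m,np.array([l,t]),c
def fit(n,im,kind,box,dim,z0,yaw0):
    m,org,c=segm(n,im,kind,box)
    ys,xs=np.nonzero(m);u=(np.array([xs.mean(),ys.mean()])+.5)/S-.5+org
    p=ray(n,*u,z0+dim[2]/2)
    def f(v):
        k=hullmask(n,v[0]/1000,v[1]/1000,v[2]/100,dim,z0,org,m.shape)
        return (k!=m).sum()/m.sum()
    r=minimize(f,[p[0]*1000,p[1]*1000,yaw0*100],method='Nelder-Mead',options=dict(initial_simplex=np.array([[p[0]*1000,p[1]*1000,yaw0*100]]*4)+np.array([[0,0,0],[4,0,0],[0,4,0],[0,0,8]])))
    return r.x*[1,1,.01],r.fun
E
cat > m0.py <<'E'
from h import *
a=snap('top');b=snap('scene')
c=cv2.resize(a[185:285,205:455],None,fx=3.2,fy=3.2,interpolation=cv2.INTER_CUBIC)
save(c,'c1.png')
B={'lamp':('dark',(.044,.144,.024),.008),'diffuser':('white',(.034,.076,.006),0),'bezel':('white',(.056,.136,.020),0)}
near={'top':{'lamp':(310,191,358,222),'diffuser':(423,203,448,218),'bezel':(216,195,266,229)},'scene':{'lamp':(295,186,321,238),'diffuser':(205,300,238,339),'bezel':(342,129,368,166)}}
for n,im in (('top',a),('scene',b)):
    for t,(k,d,z) in B.items():
        print(n,t,*[fit(n,im,k,near[n][t],d,z,y) for y in (.45,)] if t!='x' else '')
E
python3 m0.py
```

```text
top lamp (array([5.33063375e+02, 1.03545531e+02, 2.56773645e-01]), np.float64(0.6618632707774799))
top diffuser (array([ 5.52857928e+02, -3.06975841e+02,  2.61540030e-01]), np.float64(0.08522072936660269))Traceback (most recent call last):
  File "m0.py", line 9, in <module>
    print(n,t,*[fit(n,im,k,near[n][t],d,z,y) for y in (.45,)] if t!='x' else '')
                ~~~^^^^^^^^^^^^^^^^^^^^^^^^^
  File "h.py", line 39, in fit
    r=minimize(f,[p[0]*1000,p[1]*1000,yaw0*100],method='Nelder-Mead',options=dict(initial_simplex=np.array([[p[0]*1000,p[1]*1000,yaw0*100]]*4)+np.array([[0,0,0],[4,0,0],[0,4,0],[0,0,8]])))
    res = _minimize_neldermead(fun, x0, args, callback, bounds=bounds,
                               **options)
    fsim[j] = func(sim[j])
              ~~~~^^^^^^^^
    fx = function(np.copy(x), *(wrapper_args + args))
  File "h.py", line 37, in f
    k=hullmask(n,v[0]/1000,v[1]/1000,v[2]/100,dim,z0,org,m.shape)
  File "h.py", line 18, in hullmask
    q=np.array([proj(n,p) for p in P]);q=(q-org+.5)*S-.5
                ~~~~^^^^^
  File "h.py", line 11, in proj
    i=optics.camera_info(n);K=np.array(i['intrinsics']);T=np.array(i['pose'])
ValueError: time passes only in moves, steps and waits
```

View pics/c1.png

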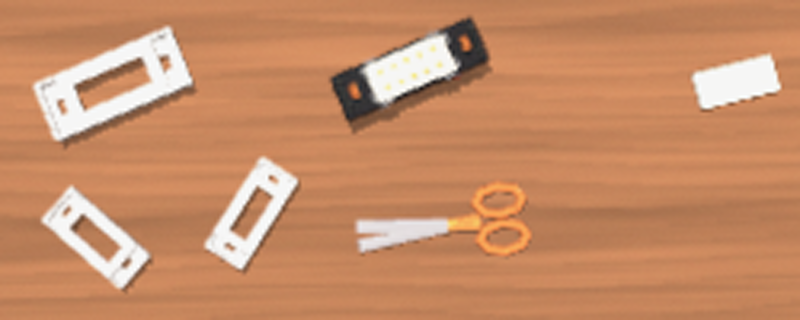

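The crop confirms it: the large bezel is at top-left, the lamp is in the middle with its hooks at both ends, and the diffuser is on the right. The two small frames at lower left are the look-alikes. I'll fix the segmentation (chroma ratio) and cache the calibration.

```bash
cat > patch.py <<'E'
s=open('h.py').read()
s=s.replace("i=optics.camera_info(n);K=np.array(i['intrinsics']);T=np.array(i['pose'])","K,T=CAM[n]")
s=s.replace("def snap(n)","CAM={n:(np.array(optics.camera_info(n)['intrinsics']),np.array(optics.camera_info(n)['pose'])) for n in('top','scene')}\ndef snap(n)")
i=s.index("    w=np.median");j=s.index("    cs,_=")
s=s[:i]+"""    m=((sat/np.maximum(c.max(2),20)<.33)).astype(np.uint8)
    m[:6]=0;m[-6:]=0
    m=cv2.morphologyEx(m,cv2.MORPH_OPEN,np.ones((3,3)))
    k,lab,st,_=cv2.connectedComponentsWithStats(m)
    m=np.isin(lab,[i for i in range(1,k) if st[i,4]>150]).astype(np.uint8)
"""+s[j:]
open('h.py','w').write(s)
E
python3 patch.py
cat > m0.py <<'E'
from h import *
a=snap('top');b=snap('scene')
B={'lamp':('dark',(.044,.144,.024),.008),'diffuser':('white',(.034,.076,.006),0),'bezel':('white',(.056,.136,.020),0)}
near={'top':{'lamp':(310,191,358,222),'diffuser':(423,203,448,218),'bezel':(216,195,266,229)},'scene':{'lamp':(295,186,321,238),'diffuser':(205,300,238,339),'bezel':(342,129,368,166)}}
rows=[]
for n,im in (('top',a),('scene',b)):
    for t,(k,d,z) in B.items():
        v,f=fit(n,im,k,near[n][t],d,z,.4);print(n,t,np.round(v,3),round(f,3))
        m,org,c=segm(n,im,k,near[n][t]);q=hullmask(n,v[0]/1e3,v[1]/1e3,v[2],d,z,org,m.shape)
        o=np.clip(c,0,255).astype(np.uint8)
        for mm,col in((m,(255,0,0)),(q,(0,255,0))): cv2.drawContours(o,cv2.findContours(mm,0,1)[0],-1,col,1)
        rows.append(cv2.copyMakeBorder(o,0,290-o.shape[0],0,260-o.shape[1],0))
save(np.vstack([np.hstack(rows[:3]),np.hstack(rows[3:])]),'f1.png')
E
python3 m0.py
```

```text
top lamp [ 5.69265e+02 -1.18800e+00  3.96000e-01] 0.07
top diffuser [ 5.54117e+02 -3.07493e+02  2.44000e-01] 0.088
top bezel [5.6124e+02 2.7597e+02 3.8600e-01] 0.054
scene lamp [5.68333e+02 1.70300e+00 3.94000e-01] 0.093
scene diffuser [ 5.54082e+02 -3.06893e+02  2.26000e-01] 0.038
scene bezel [5.62422e+02 2.79002e+02 3.83000e-01] 0.082
```

View pics/f1.png

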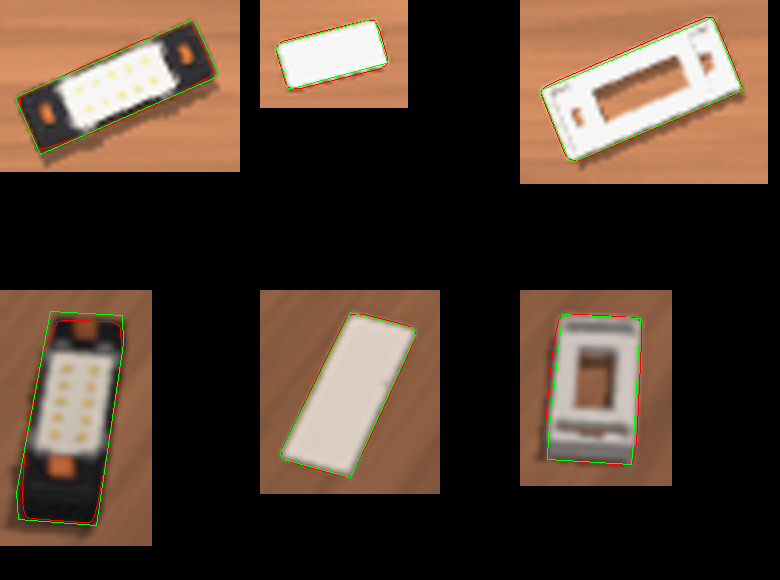

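The fits agree within about 2 mm: lamp (569, 0, yaw .395), diffuser (554, -307, .235), bezel (562, 277, .385). Next I set up a move planner.

```bash
cat >> h.py <<'E'
def plan(x,y,z,psi):
    s=telemetry.state();r0=R.from_quat(s['orientation'])
    d=r0.inv().apply(np.array([x,y,z])-s['position'])/.03
    t=(r0.inv()*(R.from_euler('z',psi)*R.from_euler('x',np.pi))).as_rotvec(degrees=True)/6
    print('t',round(s['clock'],2),'pos',np.round(s['position'],4),'F',np.round(s['wrist_force'],2),'travel',np.round(d,3),'turn',np.round(t,3))
E
python3 -c "
from h import *
plan(.554,-.307,.12,.235+np.pi/2)"
```

```text
t 0.8 pos [ 0.1798 -0.5986  0.2226] F [0.21 0.04 0.14] travel [14.741 -5.721  3.42 ] turn [ 1.0000e-03  1.0000e-03 -1.4458e+01]
```

drive_tool --travel '[[14.74,-5.72,3.0],[14.74,-5.72,3.0],[14.74,-5.72,3.0],[14.74,-5.72,3.0],[14.74,-5.72,3.0],[14.74,-5.72,3.0],[14.74,-5.72,3.0],[14.74,-5.72,3.0]]' --turn '[[0,0,-14.46],[0,0,-14.46],[0,0,-14.46],[0,0,-14.46],[0,0,-14.46],[0,0,-14.46],[0,0,-14.46],[0,0,-14.46]]' --grip '[0.7,0.7,0.7,0.7,0.7,0.7,0.7,0.7]'

```text
clock: 1.6
position: [0.4912, -0.3558, 0.148]
orientation: [0.733, 0.681, 0.0, 0.0]
wrist_force: [-0.3, -0.2, -0.6]
opening: 0.0609
grasp_force: 0.0
```

```bash
python3 -c "
from h import *
plan(.554,-.307,.12,.235+np.pi/2)"
```

```text
t 1.6 pos [ 0.4912 -0.3558  0.148 ] F [-0.31 -0.23 -0.65] travel [1.775 1.969 0.932] turn [ 0.005  0.006 -2.943]
```

drive_tool --travel '[[1.78,1.97,2.0],[1.78,1.97,2.0],[1.78,1.97,2.0],[1.78,1.97,2.0],[1.78,1.97,2.9],[1.78,1.97,2.9],[1.78,1.97,2.9],[1.78,1.97,2.9]]' --turn '[[0,0,-2.94],[0,0,-2.94],[0,0,-2.94],[0,0,-2.94],[0,0,-2.94],[0,0,-2.94],[0,0,-2.94],[0,0,-2.94]]' --grip '[0.7,0.7,0.7,0.7,0.7,0.7,0.7,0.7]'

```text
clock: 2.4
position: [0.5532, -0.3096, 0.0627]
orientation: [0.622, 0.783, -0.0, 0.001]
wrist_force: [-0.3, 0.2, 0.0]
opening: 0.0609
grasp_force: 0.0
```

```bash
python3 -c "
from h import *
plan(.554,-.307,.002,.235+np.pi/2)
a=snap('top');b=snap('scene')
c=np.hstack([cv2.resize(a[180:240,400:470],None,fx=5.5,fy=5.5,interpolation=2),cv2.resize(b[270:360,180:256][:60+14],None,fx=4.4,fy=4.46,interpolation=2)[:330]])
save(c,'g1.png');print(c.shape)"
```

```text
t 2.4 pos [ 0.5532 -0.3096  0.0627] F [-0.33  0.23  0.03] travel [0.081 0.043 2.024] turn [ 0.012  0.016 -0.074]
(330, 719, 3)
```

View pics/g1.png

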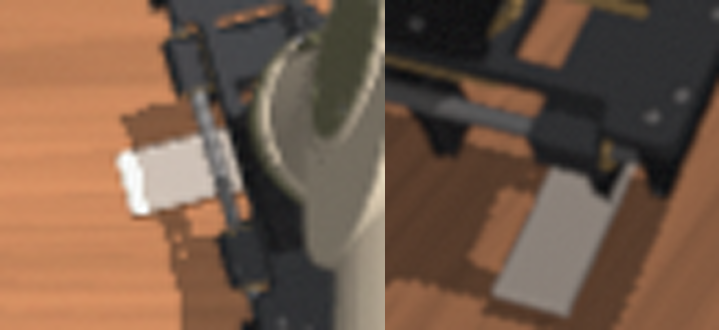

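The fingers straddle the plate in both crops (plate around (180,170) in the left half). Now down and grip.

drive_tool --travel '[[0.08,0.04,1.2],[0.08,0.04,1.9],[0.08,0.04,1.98],[0.08,0.04,1.98],[0.08,0.04,1.98],[0.08,0.04,1.98],[0.08,0.04,1.98],[0.08,0.04,1.98]]' --turn '[[0,0,-0.07],[0,0,-0.07],[0,0,-0.07],[0,0,-0.07],[0,0,-0.07],[0,0,-0.07],[0,0,-0.07],[0,0,-0.07]]' --grip '[0.7,0.7,0.7,0.7,0.3,0.3,0.3,0.3]' --force 10

```text
clock: 3.3
position: [0.5536, -0.306, 0.0019]
orientation: [0.619, 0.785, -0.0, 0.0]
wrist_force: [-0.0, -0.2, 0.0]
opening: 0.0365
grasp_force: 0.0
```

drive_tool --travel '[[0,0,0],[0,0,0],[0,0,-0.5],[0,0,-1.5],[0,0,-2.5],[0,0,-3],[0,0,-3],[0,0,-3]]' --turn '[[0,0,0],[0,0,0],[0,0,0],[0,0,0],[0,0,0],[0,0,0],[0,0,0],[0,0,0]]' --grip '[0.3,0.3,0.3,0.3,0.3,0.3,0.3,0.3]'

```text
clock: 4.1
position: [0.5532, -0.3058, 0.091]
orientation: [0.619, 0.785, -0.0, -0.0]
wrist_force: [-0.2, 0.7, -0.8]
opening: 0.0336
grasp_force: 10.0
```

```bash
python3 -c "
from h import *
plan(.569,0.0005,.093,.395+np.pi/2)"
```

```text
t 4.1 pos [ 0.5532 -0.3058  0.091 ] F [-0.2   0.69 -0.78] travel [ 9.805  2.901 -0.066] turn [-5.000e-03 -1.000e-03 -1.518e+00]
```

drive_tool --travel '[[1.2,0.36,0],[2.7,0.8,0],[4.2,1.24,0],[5.7,1.69,0],[7.2,2.13,0],[8.5,2.51,0],[9.4,2.78,0],[9.8,2.9,0]]' --turn '[[0,0,-0.2],[0,0,-0.4],[0,0,-0.6],[0,0,-0.8],[0,0,-1.0],[0,0,-1.2],[0,0,-1.4],[0,0,-1.52]]' --grip '[0.3,0.3,0.3,0.3,0.3,0.3,0.3,0.3]'

```text
clock: 4.9
position: [0.5682, 0.0039, 0.0902]
orientation: [0.552, 0.834, -0.0, -0.001]
wrist_force: [0.0, 0.2, 0.5]
opening: 0.0333
grasp_force: 10.0
```

drive_tool --travel '[[0,0,0],[0,0,0],[0,0,0.3],[0,0,0.6],[0,0,0.9],[0,0,1.1],[0,0,1.1],[0,0,1.1]]' --turn '[[0,0,0],[0,0,0],[0,0,0],[0,0,0],[0,0,0],[0,0,0],[0,0,0],[0,0,0]]' --grip '[0.3,0.3,0.3,0.3,0.3,0.3,0.3,0.3]'

```text
clock: 5.7
position: [0.5693, 0.0003, 0.0585]
orientation: [0.554, 0.832, -0.0, -0.0]
wrist_force: [-0.1, -0.1, -0.8]
opening: 0.034
grasp_force: 10.0
```

```bash
python3 -c "
from h import *
plan(.569,0.0005,.035,.395+np.pi/2)
a=snap('top');b=snap('scene')
c=np.hstack([cv2.resize(a[175:238,300:370],None,fx=5.5,fy=5.5,interpolation=2),cv2.resize(b[175:250,270:340],None,fx=5.5,fy=5.5,interpolation=2)[:346]])
save(c,'g2.png')"
```

```text
t 5.7 pos [5.693e-01 3.000e-04 5.850e-02] F [-0.12 -0.14 -0.76] travel [ 0.009 -0.009  0.784] turn [-0.001 -0.001  0.004]
```

View pics/g2.png

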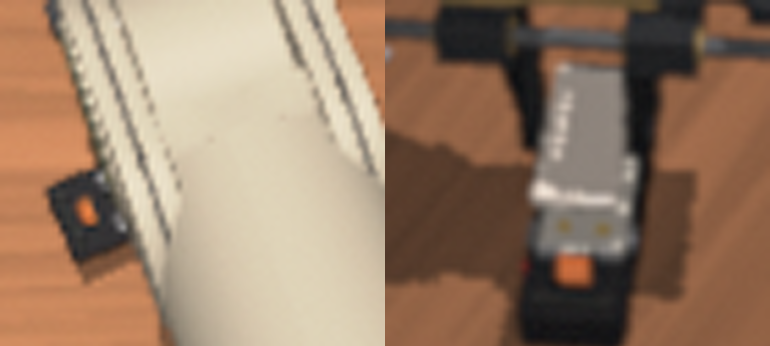

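The scene view shows the plate held level above the lamp, with the near hook at (573,268) clear in front of it. I'll refine the lamp centre from the hooks and the white board in the first pictures.

```bash
cat > lampc.py <<'E'
from h import *
for n,f,box in(('top','t0',(306,188,362,226)),('scene','s0',(292,182,325,242))):
    im=cv2.cvtColor(cv2.imread(f'pics/{f}.png'),cv2.COLOR_BGR2RGB)
    l,t,r,b=box;c=cv2.resize(im[t:b,l:r],None,fx=8,fy=8,interpolation=2).astype(float)
    R_,G,B=c[...,0],c[...,1],c[...,2]
    g=c.mean(2);ratio=(c.max(2)-c.min(2))/np.maximum(c.max(2),20)
    # orange: near dark; use G/R low
    o=((G/np.maximum(R_,1)<.5)&(R_>110)).astype(np.uint8)
    k,lab,st,ce=cv2.connectedComponentsWithStats(o)
    P=[]
    for i in sorted(range(1,k),key=lambda i:-st[i,4])[:2]:
        u=(ce[i]+.5)/8-.5+[l,t];p=ray(n,*u,.041);P.append(p);print(n,'orange',st[i,4]/64,np.round(u,1),np.round(p*1e3,1))
    if len(P)==2:
        d=P[0]-P[1];d=d if d[1]>0 else -d;print(' mid',np.round((P[0]+P[1])*500,1),'len',np.hypot(*d[:2]),'yaw',np.arctan2(-d[0],d[1]))
    w=((g>130)&(ratio<.33)).astype(np.uint8);k,lab,st,ce=cv2.connectedComponentsWithStats(w);i=1+np.argmax(st[1:,4])
    rct=cv2.minAreaRect(cv2.findNonZero((lab==i).astype(np.uint8)));u=(np.array(rct[0])+.5)/8-.5+[l,t]
    print(n,'board',np.round(ray(n,*u,.033)*1e3,1),np.array(rct[1])/8)
E
python3 lampc.py
```

```text
top board [569.6  -1.3  33. ] [15.47063541 29.06370735]
scene board [571.5  -1.6  33. ] [16.40584373 26.27304268]
```

```bash
sed -i 's/<.5)&(R_>110)/<.62)\&(R_>100)\&(B\/np.maximum(R_,1)<.45)/' lampc.py; python3 lampc.py
```

```text
top orange 12.296875 [350.1 198.1] [590.7 -52.1  41. ]
top orange 11.0625 [315.2 213.2] [548.  51.  41.]
 mid [ 5.693e+02 -5.000e-01  4.100e+01] len 0.11155975010973164 yaw 0.3930487767984507
top board [569.6  -1.3  33. ] [15.47063541 29.06370735]
scene orange 30.078125 [303.8 223.7] [592.6 -52.   41. ]
scene orange 20.71875 [309.9 189.1] [551.3  48.8  41. ]
 mid [571.9  -1.6  41. ] len 0.10896397331666002 yaw 0.38832081023469794
scene board [571.5  -1.6  33. ] [16.40584373 26.27304268]
```

drive_tool --travel '[[0,0.01,0.2],[0,0.01,0.4],[0,0.01,0.6],[0,0.01,0.7],[0,0.01,0.78],[0,0.01,0.8],[0,0.01,0.8],[0,0.01,0.8]]' --turn '[[0,0,0],[0,0,0],[0,0,0],[0,0,0],[0,0,0],[0,0,0],[0,0,0],[0,0,0]]' --grip '[0.3,0.3,0.3,0.3,0.3,0.3,0.3,0.3]'

```text
clock: 6.6
position: [0.5698, 0.0005, 0.0348]
orientation: [0.554, 0.832, 0.0, 0.0]
wrist_force: [-0.8, -0.4, -0.9]
opening: 0.0335
grasp_force: 10.0
```

drive_tool --travel '[[0,0,0.03],[0,0,0.03],[0,0,0.03],[0,0,0.03],[0,0,0.03],[0,0,0.03],[0,0,0.03],[0,0,-0.5]]' --turn '[[0,0,0],[0,0,0],[0,0,0],[0,0,0],[0,0,0],[0,0,0],[0,0,0],[0,0,0]]' --grip '[0.3,0.3,0.55,0.55,0.55,0.55,0.55,0.55]'

```text
clock: 7.4
position: [0.5682, 0.0003, 0.0484]
orientation: [0.554, 0.832, -0.001, -0.001]
wrist_force: [-0.1, -0.5, -0.0]
opening: 0.0478
grasp_force: 0.0
```

```bash
python3 -c "
from h import *
plan(.5615,.277,.12,.385+np.pi/2)"
```

```text
t 7.4 pos [5.682e-01 3.000e-04 4.840e-02] F [-0.06 -0.47 -0.02] travel [ 8.6    3.34  -2.385] turn [-0.03  -0.014  0.1  ]
```

drive_tool --travel '[[0,0,-1.2],[0.8,0.3,-2.4],[2.3,0.9,-2.4],[3.9,1.5,-2.4],[5.5,2.1,-2.4],[7.0,2.7,-2.4],[8.2,3.2,-2.4],[8.6,3.34,-2.4]]' --turn '[[0,0,0],[0,0,0],[0,0,0],[0,0,0],[0,0,0],[0,0,0],[0,0,0],[0,0,0.1]]' --grip '[0.55,0.8,0.9,1,1,1,1,1]'

```text
clock: 8.2
position: [0.561, 0.283, 0.1231]
orientation: [0.556, 0.831, 0.001, -0.001]
wrist_force: [-0.7, -0.4, 0.3]
opening: 0.0863
grasp_force: 0.0
```

```bash
python3 -c "
from h import *
a=snap('top');b=snap('scene')
plan(.5615,.277,.003,.385+np.pi/2)
c=np.hstack([cv2.resize(a[183:233,300:370],None,fx=7,fy=7,interpolation=2)[:350],cv2.resize(b[180:242,283:330],None,fx=5.65,fy=5.65,interpolation=2)[:350]])
save(c,'g3.png')"
```

```text
t 8.3 pos [0.5617 0.2804 0.1227] F [ 0.35 -0.25  0.32] travel [-0.109 -0.051  3.99 ] turn [ 0.008 -0.015  0.04 ]
```

View pics/g3.png

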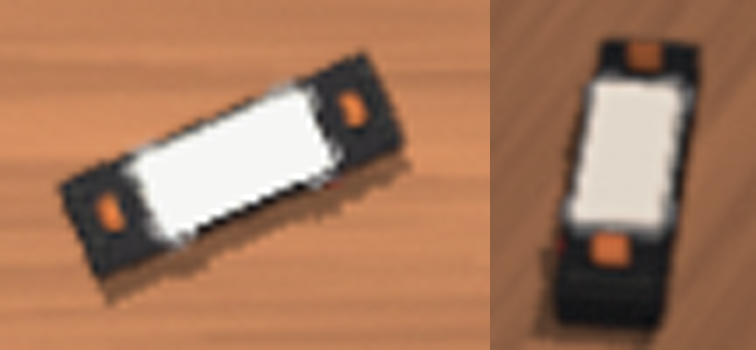

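The diffuser lies white and flat between the lugs at (235,165), with both hooks free. Now for the bezel.

drive_tool --travel '[[-0.13,-0.06,1],[-0.13,-0.06,2],[-0.13,-0.06,3],[-0.13,-0.06,3.7],[-0.13,-0.06,3.98],[-0.13,-0.06,3.98],[-0.13,-0.06,3.98],[-0.13,-0.06,3.98]]' --turn '[[0,0,0.04],[0,0,0.04],[0,0,0.04],[0,0,0.04],[0,0,0.04],[0,0,0.04],[0,0,0.04],[0,0,0.04]]' --grip '[1,1,1,1,1,1,1,1]'

```text
clock: 9.1
position: [0.5633, 0.2726, 0.0033]
orientation: [0.561, 0.828, 0.001, 0.001]
wrist_force: [-0.4, 0.0, 1.5]
opening: 0.087
grasp_force: 0.0
```

drive_tool --travel '[[0,0,0],[0,0,0],[0,0,0],[0,0,0],[0,0,0],[0,0,0],[0,0,0],[0,0,0]]' --turn '[[0,0,0],[0,0,0],[0,0,0],[0,0,0],[0,0,0],[0,0,0],[0,0,0],[0,0,0]]' --grip '[0.55,0.55,0.55,0.55,0.55,0.55,0.55,0.55]' --force 40

```text
clock: 9.9
position: [0.5626, 0.2729, 0.0022]
orientation: [0.561, 0.828, 0.0, 0.0]
wrist_force: [-0.2, 0.5, 0.3]
opening: 0.0556
grasp_force: 40.0
```

```bash
python3 -c "
from h import *
plan(.5696,-.0011,.12,.393+np.pi/2)"
```

```text
t 9.9 pos [0.5626 0.2729 0.0022] F [-0.19  0.53  0.33] travel [-8.566 -3.177 -3.926] turn [ 0.002  0.001 -0.117]
```

The grip is 3.5 mm off along the length, so I'll regrip more centrally for an even press.

drive_tool --travel '[[0,0,0],[0,0,0],[0.11,0,0],[0.11,0,0],[0.11,0,0],[0.11,0,0],[0.11,0,0],[0.11,0,0]]' --turn '[[0,0,0],[0,0,0],[0,0,0],[0,0,0],[0,0,0],[0,0,0],[0,0,0],[0,0,0]]' --grip '[0.75,0.75,0.75,0.75,0.55,0.55,0.55,0.55]' --force 40

```text
clock: 10.7
position: [0.5613, 0.2759, 0.0021]
orientation: [0.561, 0.828, -0.0, 0.0]
wrist_force: [-0.6, -0.0, -0.0]
opening: 0.0555
grasp_force: 40.0
```

drive_tool --travel '[[0,0,0],[0,0,-0.3],[0,0,-1],[0,0,-2],[0,0,-3],[0,0,-3.5],[0,0,-3.5],[0,0,-3.5]]' --turn '[[0,0,0],[0,0,0],[0,0,0],[0,0,0],[0,0,0],[0,0,0],[0,0,0],[0,0,0]]' --grip '[0.55,0.55,0.55,0.55,0.55,0.55,0.55,0.55]'

```text
clock: 11.5
position: [0.561, 0.2755, 0.1062]
orientation: [0.561, 0.828, -0.0, -0.0]
wrist_force: [-0.0, -0.7, -1.1]
opening: 0.0558
grasp_force: 40.0
```

```bash
python3 -c "
from h import *
plan(.5696,-.0011,.107,.393+np.pi/2)"
```

```text
t 11.5 pos [0.561  0.2755 0.1062] F [-0.   -0.68 -1.13] travel [-8.666 -3.158 -0.019] turn [-0.008  0.004 -0.119]
```

drive_tool --travel '[[-0.8,-0.3,0],[-2.2,-0.8,0],[-3.7,-1.35,0],[-5.2,-1.9,0],[-6.6,-2.4,0],[-7.8,-2.84,0],[-8.5,-3.1,0],[-8.67,-3.16,0]]' --turn '[[0,0,-0.12],[0,0,-0.12],[0,0,-0.12],[0,0,-0.12],[0,0,-0.12],[0,0,-0.12],[0,0,-0.12],[0,0,-0.12]]' --grip '[0.55,0.55,0.55,0.55,0.55,0.55,0.55,0.55]'

```text
clock: 12.3
position: [0.5689, -0.0048, 0.1052]
orientation: [0.557, 0.83, -0.001, -0.001]
wrist_force: [0.4, 0.5, -1.0]
opening: 0.0553
grasp_force: 40.0
```

drive_tool --travel '[[0,0,0],[0,0,0.3],[0,0,0.6],[0,0,0.9],[0,0,1.2],[0,0,1.4],[0,0,1.4],[0,0,1.4]]' --turn '[[0,0,0],[0,0,0],[0,0,0],[0,0,0],[0,0,0],[0,0,0],[0,0,0],[0,0,0]]' --grip '[0.55,0.55,0.55,0.55,0.55,0.55,0.55,0.55]'

```text
clock: 13.1
position: [0.57, -0.0007, 0.0652]
orientation: [0.555, 0.832, 0.0, 0.0]
wrist_force: [0.2, -0.7, -0.7]
opening: 0.0557
grasp_force: 40.0
```

```bash
python3 -c "
from h import *
plan(.5696,-.0011,.052,.393+np.pi/2)
a=snap('top');b=snap('scene')
np.savez('held.npz',a=a,b=b)
c=np.hstack([cv2.resize(a[175:238,300:370],None,fx=5.5,fy=5.5,interpolation=2),cv2.resize(b[175:250,270:340],None,fx=5.5,fy=5.5,interpolation=2)[:346]])
save(c,'g4.png')"
```

```text
t 13.1 pos [ 0.57   -0.0007  0.0652] F [ 0.16 -0.67 -0.73] travel [-0.007 -0.017  0.441] turn [ 0.001 -0.     0.003]
```

View pics/g4.png

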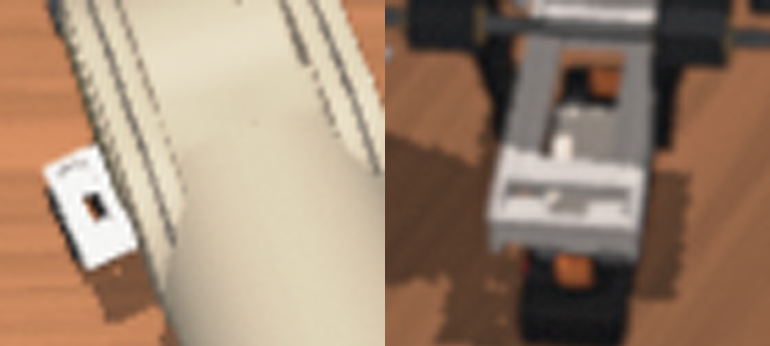

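The bezel sits over the lamp, and in the top view the hook shows inside the slot at (95,205). I'll quantify the remaining along-length offset from the visible +y end.

```bash
cat > off.py <<'E'
from h import *
d=np.load('held.npz');a=d['a'];tc=np.array([.570,-.0007]);yaw=.393;z0=.0652-.0021
org=np.array([300,193]);c=cv2.resize(a[193:232,300:317],None,fx=S,fy=S,interpolation=2).astype(float)
m=((c.max(2)-c.min(2))/np.maximum(c.max(2),20)<.33)&(c.mean(2)>100)
m=m.astype(np.uint8);cs,_=cv2.findContours(m,0,1);k=max(cs,key=cv2.contourArea);m[:]=0;cv2.fillPoly(m,[k],1)
ex=np.array([np.cos(yaw),np.sin(yaw)]);ey=np.array([-ex[1],ex[0]])
def f(v):
    p=tc+(v[0]*ex+v[1]*ey)/1e3
    q=hullmask('top',p[0],p[1],yaw,(.056,.136,.02),z0,org,m.shape);return (q!=m)[:, :].sum()
best=min((f((i,j)),i,j) for i in np.arange(-5,5.1,.5) for j in np.arange(-6,6.1,.5))
print(best,m.sum(),f((0,0)))
# hook: orange inside slot and expected hook pixel
for h in((.5696,-.0011),):
    p=np.array(h)+.054*ey;print('hook px',proj('top',[*p,.041]))
p=tc+.052*ey;print('slot px',proj('top',[*p,z0+.012]),proj('top',[*p,z0+.018]))
dk=cv2.resize(a[205:220,311:322],None,fx=1,fy=1);print(dk.sum(2)//3)
E
python3 off.py
```

```text
(np.int64(118), np.float64(-1.0), np.float64(1.0)) 1962 185
hook px [315.94838881 212.90876571]
slot px [316.37549015 211.52196975] [316.36444486 211.34421513]
[[191 183 220 220 225 238 245 239 111 118 155]
 [194 233 245 245 245 241 243 242 196 107 149]
 [233 246 245 245 245 243 230 245 239 110 139]
 [245 245 245 245 245 245 241 245 239 132 112]
 [245 245 245 245 241 240 239 242 242 196 101]
 [245 244 245 242 173 127  88 203 245 239 120]
 [240 241 245 240 115  60  35 155 242 241 178]
 [214 245 245 243 208  81  35  87 203 244 224]
 [194 243 245 245 241 131  64  42 157 242 243]
 [118 224 245 245 243 209 107 129 184 222 245]
 [ 94 208 245 244 245 243 197 231 244 240 244]
 [ 42 159 240 241 245 245 244 245 245 245 242]
 [ 84  87 206 245 245 244 242 245 245 246 246]
 [128  48 159 243 245 245 245 245 245 245 245]
 [129  65  95 208 245 245 245 245 245 245 244]]
```

Offsets are within about 1 mm, inside the slot clearance. Lowering by feel.

drive_tool --travel '[[0,0,0.2],[0,0,0.4],[0,0,0.55],[0,0,0.65],[0,0,0.72],[0,0,0.78],[0,0,0.82],[0,0,0.82]]' --turn '[[0,0,0],[0,0,0],[0,0,0],[0,0,0],[0,0,0],[0,0,0],[0,0,0],[0,0,0]]' --grip '[0.55,0.55,0.55,0.55,0.55,0.55,0.55,0.55]' --force 50

```text
clock: 14.0
position: [0.5699, -0.0008, 0.0405]
orientation: [0.555, 0.832, -0.0, 0.0]
wrist_force: [-0.1, -0.1, -0.1]
opening: 0.0555
grasp_force: 50.0
```

```bash
python3 -c "
from h import *
plan(.5696,-.0011,.038,.393+np.pi/2)"
```

```text
t 14.0 pos [ 0.5699 -0.0008  0.0405] F [-0.13 -0.1  -0.08] travel [-0.005 -0.013  0.083] turn [-0.001  0.     0.003]
```

Tips have entered both slots without resistance. Pressing in small steps.

drive_tool --travel '[[0,0,0.02],[0,0,0.05],[0,0,0.08],[0,0,0.1],[0,0,0.12],[0,0,0.13],[0,0,0.13],[0,0,0.13]]' --turn '[[0,0,0],[0,0,0],[0,0,0],[0,0,0],[0,0,0],[0,0,0],[0,0,0],[0,0,0]]' --grip '[0.55,0.55,0.55,0.55,0.55,0.55,0.55,0.55]'

```text
clock: 14.8
position: [0.57, -0.0007, 0.0368]
orientation: [0.555, 0.832, 0.0, 0.0]
wrist_force: [-0.0, 1.9, 0.2]
opening: 0.0555
grasp_force: 50.0
```

drive_tool --travel '[[0,0,0.01],[0,0,0.02],[0,0,0.03],[0,0,0.04],[0,0,0.05],[0,0,0.06],[0,0,0.06],[0,0,0.06]]' --turn '[[0,0,0],[0,0,0],[0,0,0],[0,0,0],[0,0,0],[0,0,0],[0,0,0],[0,0,0]]' --grip '[0.55,0.55,0.55,0.55,0.55,0.55,0.55,0.55]'

```text
clock: 15.6
position: [0.5701, -0.0008, 0.035]
orientation: [0.555, 0.832, 0.0, 0.0]
wrist_force: [-0.3, 0.7, 2.9]
opening: 0.0558
grasp_force: 50.0
```

drive_tool --travel '[[0,0,0.01],[0,0,0.02],[0,0,0.03],[0,0,0.04],[0,0,0.05],[0,0,0.06],[0,0,0.06],[0,0,0.06]]' --turn '[[0,0,0],[0,0,0],[0,0,0],[0,0,0],[0,0,0],[0,0,0],[0,0,0],[0,0,0]]' --grip '[0.55,0.55,0.55,0.55,0.55,0.55,0.55,0.55]'

```text
clock: 16.4
position: [0.5702, -0.0008, 0.0334]
orientation: [0.555, 0.832, 0.0, 0.0]
wrist_force: [-0.7, 0.6, 6.0]
opening: 0.0558
grasp_force: 50.0
```

drive_tool --travel '[[0,0,0.01],[0,0,0.02],[0,0,0.03],[0,0,0.04],[0,0,0.05],[0,0,0.05],[0,0,0.05],[0,0,0.05]]' --turn '[[0,0,0],[0,0,0],[0,0,0],[0,0,0],[0,0,0],[0,0,0],[0,0,0],[0,0,0]]' --grip '[0.55,0.55,0.55,0.55,0.55,0.55,0.55,0.55]'

```text
clock: 17.2
position: [0.5704, -0.0008, 0.0322]
orientation: [0.555, 0.832, 0.0, 0.0]
wrist_force: [-0.6, 1.2, 9.3]
opening: 0.0559
grasp_force: 50.0
```

drive_tool --travel '[[0,0,0.01],[0,0,0.02],[0,0,0.03],[0,0,0.04],[0,0,0.05],[0,0,0.05],[0,0,0.05],[0,0,0.05]]' --turn '[[0,0,0],[0,0,0],[0,0,0],[0,0,0],[0,0,0],[0,0,0],[0,0,0],[0,0,0]]' --grip '[0.55,0.55,0.55,0.55,0.55,0.55,0.55,0.55]'

```text
clock: 18.0
position: [0.5705, -0.0008, 0.031]
orientation: [0.555, 0.832, 0.0, 0.001]
wrist_force: [-2.3, 1.1, 12.8]
opening: 0.0553
grasp_force: 50.0
```

drive_tool --travel '[[0,0,0.01],[0,0,0.02],[0,0,0.03],[0,0,0.04],[0,0,0.04],[0,0,0.04],[0,0,0.04],[0,0,0.04]]' --turn '[[0,0,0],[0,0,0],[0,0,0],[0,0,0],[0,0,0],[0,0,0],[0,0,0],[0,0,0]]' --grip '[0.55,0.55,0.55,0.55,0.55,0.55,0.55,0.55]'

```text
clock: 18.8
position: [0.5705, -0.0006, 0.0292]
orientation: [0.555, 0.832, 0.0, 0.0]
wrist_force: [5.3, 2.4, 3.4]
opening: 0.0554
grasp_force: 50.0
```

Noses slid (force drop 12.8 → 3.4). Now onto the seals.

drive_tool --travel '[[0,0,0.01],[0,0,0.02],[0,0,0.03],[0,0,0.04],[0,0,0.05],[0,0,0.05],[0,0,0.05],[0,0,0.05]]' --turn '[[0,0,0],[0,0,0],[0,0,0],[0,0,0],[0,0,0],[0,0,0],[0,0,0],[0,0,0]]' --grip '[0.55,0.55,0.55,0.55,0.55,0.55,0.55,0.55]'

```text
clock: 19.6
position: [0.5705, -0.0006, 0.028]
orientation: [0.555, 0.832, 0.0, 0.001]
wrist_force: [3.0, 2.3, 8.2]
opening: 0.0557
grasp_force: 50.0
```

drive_tool --travel '[[0,0,0.01],[0,0,0.02],[0,0,0.03],[0,0,0.04],[0,0,0.04],[0,0,0.04],[0,0,0.04],[0,0,0.04]]' --turn '[[0,0,0],[0,0,0],[0,0,0],[0,0,0],[0,0,0],[0,0,0],[0,0,0],[0,0,0]]' --grip '[0.55,0.55,0.55,0.55,0.55,0.55,0.55,0.55]'

```text
clock: 20.4
position: [0.5705, -0.0006, 0.027]
orientation: [0.555, 0.832, 0.0, 0.001]
wrist_force: [1.5, 2.7, 11.7]
opening: 0.0554
grasp_force: 50.0
```

drive_tool --travel '[[0,0,0.005],[0,0,0.01],[0,0,0.015],[0,0,0.02],[0,0,0.02],[0,0,0.02],[0,0,0.02],[0,0,0.02]]' --turn '[[0,0,0],[0,0,0],[0,0,0],[0,0,0],[0,0,0],[0,0,0],[0,0,0],[0,0,0]]' --grip '[0.55,0.55,0.55,0.55,0.55,0.55,0.55,0.55]'

```text
clock: 21.2
position: [0.5705, -0.0006, 0.0266]
orientation: [0.555, 0.832, 0.0, 0.001]
wrist_force: [-0.3, 1.8, 11.3]
opening: 0.0555
grasp_force: 50.0
```

drive_tool --travel '[[0,0,0.005],[0,0,0.01],[0,0,0.015],[0,0,0.02],[0,0,0.02],[0,0,0.02],[0,0,0.02],[0,0,0.02]]' --turn '[[0,0,0],[0,0,0],[0,0,0],[0,0,0],[0,0,0],[0,0,0],[0,0,0],[0,0,0]]' --grip '[0.55,0.55,0.55,0.55,0.55,0.55,0.55,0.55]'

```text
clock: 22.0
position: [0.5705, -0.0007, 0.0259]
orientation: [0.555, 0.832, 0.0, 0.001]
wrist_force: [1.5, 2.8, 12.4]
opening: 0.0551
grasp_force: 50.0
```

drive_tool --travel '[[0,0,0.005],[0,0,0.01],[0,0,0.015],[0,0,0.02],[0,0,0.02],[0,0,0.02],[0,0,0.02],[0,0,0.02]]' --turn '[[0,0,0],[0,0,0],[0,0,0],[0,0,0],[0,0,0],[0,0,0],[0,0,0],[0,0,0]]' --grip '[0.55,0.55,0.55,0.55,0.55,0.55,0.55,0.55]'

```text
clock: 22.8
position: [0.5705, -0.0006, 0.0255]
orientation: [0.555, 0.832, 0.0, 0.001]
wrist_force: [0.7, 1.2, 14.9]
opening: 0.0555
grasp_force: 50.0
```

drive_tool --travel '[[0,0,0.005],[0,0,0.01],[0,0,0.015],[0,0,0.02],[0,0,0.02],[0,0,0.02],[0,0,0.02],[0,0,0.02]]' --turn '[[0,0,0],[0,0,0],[0,0,0],[0,0,0],[0,0,0],[0,0,0],[0,0,0],[0,0,0]]' --grip '[0.55,0.55,0.55,0.55,0.55,0.55,0.55,0.55]'

```text
clock: 23.6
position: [0.5706, -0.0006, 0.0249]
orientation: [0.555, 0.832, 0.0, 0.001]
wrist_force: [0.0, 2.1, 14.4]
opening: 0.0558
grasp_force: 50.0
```

drive_tool --travel '[[0,0,0.005],[0,0,0.01],[0,0,0.015],[0,0,0.02],[0,0,0.02],[0,0,0.02],[0,0,0.02],[0,0,0.02]]' --turn '[[0,0,0],[0,0,0],[0,0,0],[0,0,0],[0,0,0],[0,0,0],[0,0,0],[0,0,0]]' --grip '[0.55,0.55,0.55,0.55,0.55,0.55,0.55,0.55]'

```text
clock: 24.4
position: [0.5705, -0.0007, 0.0244]
orientation: [0.555, 0.832, 0.0, 0.001]
wrist_force: [-0.8, 1.8, 16.4]
opening: 0.0557
grasp_force: 50.0
```

drive_tool --travel '[[0,0,0.005],[0,0,0.01],[0,0,0.015],[0,0,0.02],[0,0,0.02],[0,0,0.02],[0,0,0.02],[0,0,0.02]]' --turn '[[0,0,0],[0,0,0],[0,0,0],[0,0,0],[0,0,0],[0,0,0],[0,0,0],[0,0,0]]' --grip '[0.55,0.55,0.55,0.55,0.55,0.55,0.55,0.55]'

```text
clock: 25.2
position: [0.5705, -0.0006, 0.0239]
orientation: [0.555, 0.832, 0.0, 0.001]
wrist_force: [-2.0, 1.8, 18.1]
opening: 0.0555
grasp_force: 50.0
```

drive_tool --travel '[[0,0,0.005],[0,0,0.01],[0,0,0.015],[0,0,0.02],[0,0,0.02],[0,0,0.02],[0,0,0.02],[0,0,0.02]]' --turn '[[0,0,0],[0,0,0],[0,0,0],[0,0,0],[0,0,0],[0,0,0],[0,0,0],[0,0,0]]' --grip '[0.55,0.55,0.55,0.55,0.55,0.55,0.55,0.55]'

```text
clock: 26.0
position: [0.5706, -0.0006, 0.0235]
orientation: [0.555, 0.832, 0.0, 0.001]
wrist_force: [-1.2, 1.6, 19.2]
opening: 0.0557
grasp_force: 50.0
```

Now ease up while still gripping: the height at zero force tells whether it has clicked.

drive_tool --travel '[[0,0,-0.03],[0,0,-0.06],[0,0,-0.09],[0,0,-0.12],[0,0,-0.15],[0,0,-0.16],[0,0,-0.16],[0,0,-0.16]]' --turn '[[0,0,0],[0,0,0],[0,0,0],[0,0,0],[0,0,0],[0,0,0],[0,0,0],[0,0,0]]' --grip '[0.55,0.55,0.55,0.55,0.55,0.55,0.55,0.55]'

```text
clock: 26.8
position: [0.5705, -0.0006, 0.0272]
orientation: [0.555, 0.832, 0.0, 0.001]
wrist_force: [3.8, 2.5, 5.2]
opening: 0.0554
grasp_force: 50.0
```

Estimated underside is 5.6 mm below the deck, which is home. Release and back off.

drive_tool --travel '[[0,0,-0.04],[0,0,-0.04],[0,0,-0.04],[0,0,-0.04],[0,0,-0.04],[0,0,-0.04],[0,0,-1],[0,0,-2.5]]' --turn '[[0,0,0],[0,0,0],[0,0,0],[0,0,0],[0,0,0],[0,0,0],[0,0,0],[0,0,0]]' --grip '[0.55,0.75,0.8,0.8,0.8,0.8,0.8,0.8]'

```text
clock: 27.6
position: [0.5678, -0.001, 0.1001]
orientation: [0.555, 0.832, -0.001, -0.002]
wrist_force: [0.9, -1.4, -0.1]
opening: 0.0695
grasp_force: 0.0
```

drive_tool --travel '[[1.5,0,-1],[3,0,-1],[4.5,0,-1],[6,0,-1],[7,0,-1],[7,0,-1],[7,0,-1],[7,0,-1]]' --turn '[[0,0,0],[0,0,0],[0,0,0],[0,0,0],[0,0,0],[0,0,0],[0,0,0],[0,0,0]]' --grip '[0.8,0.8,0.8,0.8,0.8,0.8,0.8,0.8]'

```text
clock: 28.4
position: [0.4899, 0.1918, 0.1316]
orientation: [0.556, 0.831, -0.0, 0.0]
wrist_force: [0.2, -0.1, 0.6]
opening: 0.0696
grasp_force: 0.0
```

```bash
python3 -c "
from h import *
a=snap('top');b=snap('scene')
c=np.hstack([cv2.resize(a[183:233,300:370],None,fx=6,fy=6,interpolation=2)[:350],cv2.resize(b[180:242,283:330],None,fx=8,fy=8,interpolation=2)])if 0 else None
t=cv2.resize(a[183:233,300:365],None,fx=6,fy=6,interpolation=2);s=cv2.resize(b[178:244,285:333],None,fx=8,fy=8,interpolation=2)
t=cv2.copyMakeBorder(t,0,s.shape[0]-t.shape[0],0,0,0)
save(np.hstack([t,s]),'g5.png')
for z0 in(.0265,.0295):
  print(z0,fit('scene',b,'w',(293,182,325,236),(.056,.136,.02),z0,.39),fit('top',a,'w',(308,190,360,224),(.056,.136,.02),z0,.39))"
```

```text
0.0265 (array([ 5.72472379e+02, -5.19102172e+00,  3.78158436e-01]), np.float64(0.1226962457337884)) (array([5.69144391e+02, 2.82307791e-01, 3.98402778e-01]), np.float64(0.08151939322932725))
0.0295 (array([ 5.73461847e+02, -7.34888612e+00,  3.81883323e-01]), np.float64(0.11715017064846417)) (array([5.68351439e+02, 5.01916634e-02, 3.93043848e-01]), np.float64(0.07510636985879016))
```

View pics/g5.png

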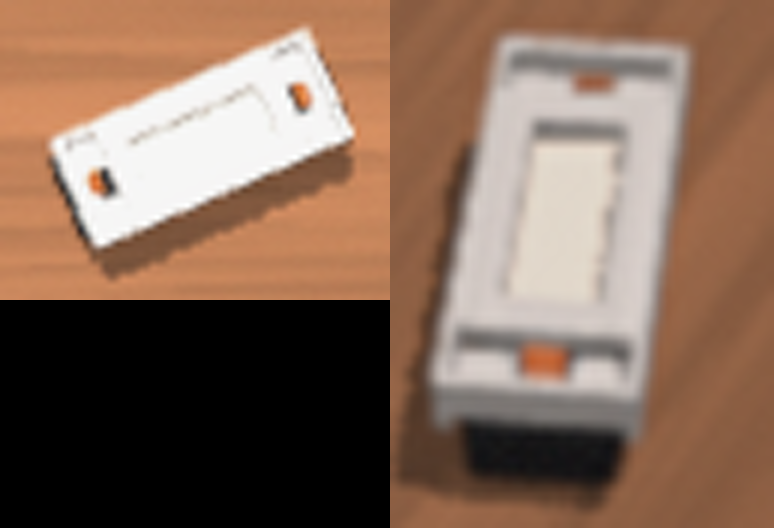

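Both hooks show through the slots in both views: near hook at (543,360) over its lip, far one at (595,82). The window is filled by the white diffuser. I'll confirm each end's height with a light touch on the cross bars with shut fingers.

```bash
python3 -c "
from h import *
plan(.5553,.0343,.060,.393+np.pi/2)"
```

```text
t 28.5 pos [0.49   0.1918 0.1316] F [-0.54 -0.04 -0.55] travel [-5.683  0.012  2.388] turn [-0.003  0.003 -0.019]
```

drive_tool --travel '[[-1.5,0,0],[-3,0,0],[-4.5,0,0.5],[-5.4,0.01,1.2],[-5.68,0.01,1.9],[-5.68,0.01,2.3],[-5.68,0.01,2.39],[-5.68,0.01,2.39]]' --turn '[[0,0,0],[0,0,0],[0,0,0],[0,0,0],[0,0,0],[0,0,0],[0,0,0],[0,0,0]]' --grip '[0,0,0,0,0,0,0,0]' --force 5

```text
clock: 29.3
position: [0.5548, 0.037, 0.0603]
orientation: [0.555, 0.832, 0.0, -0.0]
wrist_force: [0.3, -0.3, -0.0]
opening: 0.0137
grasp_force: 0.0
```

drive_tool --travel '[[0,0,0.15],[0,0,0.25],[0,0,0.33],[0,0,0.38],[0,0,0.4],[0,0,0.4],[0,0,0.4],[0,0,0.4]]' --turn '[[0,0,0],[0,0,0],[0,0,0],[0,0,0],[0,0,0],[0,0,0],[0,0,0],[0,0,0]]' --grip '[0,0,0,0,0,0,0,0]'

```text
clock: 30.1
position: [0.5551, 0.0359, 0.0482]
orientation: [0.555, 0.832, 0.0, 0.0]
wrist_force: [-0.1, -0.1, -0.3]
opening: 0.0003
grasp_force: 0.0
```

drive_tool --travel '[[0,0,0.01],[0,0,0.02],[0,0,0.03],[0,0,0.04],[0,0,0.05],[0,0,0.06],[0,0,0.06],[0,0,0.06]]' --turn '[[0,0,0],[0,0,0],[0,0,0],[0,0,0],[0,0,0],[0,0,0],[0,0,0],[0,0,0]]' --grip '[0,0,0,0,0,0,0,0]'

```text
clock: 30.9
position: [0.5551, 0.0359, 0.0464]
orientation: [0.555, 0.832, -0.0, 0.0]
wrist_force: [-1.2, 0.4, 3.3]
opening: 0.0005
grasp_force: 1.6
```

+y end touches at about 47 mm, consistent with home. Now the other end.

drive_tool --travel '[[0,0,-0.2],[0,0,-0.4],[-1.2,0,-0.4],[-2.3,0,-0.4],[-2.53,0,-0.4],[-2.53,0,-0.3],[-2.53,0,-0.1],[-2.53,0,-0.07]]' --turn '[[0,0,0],[0,0,0],[0,0,0],[0,0,0],[0,0,0],[0,0,0],[0,0,0],[0,0,0]]' --grip '[0,0,0,0,0,0,0,0]'

```text
clock: 31.7
position: [0.5832, -0.0326, 0.0475]
orientation: [0.554, 0.832, -0.0, -0.001]
wrist_force: [-0.1, -0.4, 0.4]
opening: 0.0006
grasp_force: 0.0
```

drive_tool --travel '[[0,0,0.01],[0,0,0.02],[0,0,0.03],[0,0,0.04],[0,0,0.05],[0,0,0.07],[0,0,0.07],[0,0,0.07]]' --turn '[[0,0,0],[0,0,0],[0,0,0],[0,0,0],[0,0,0],[0,0,0],[0,0,0],[0,0,0]]' --grip '[0,0,0,0,0,0,0,0]'

```text
clock: 32.5
position: [0.5842, -0.0341, 0.0465]
orientation: [0.555, 0.832, 0.0, 0.0]
wrist_force: [-0.8, 0.5, 2.9]
opening: 0.0007
grasp_force: 1.6
```

Both ends are level. A slightly firmer push at this end checks the stiffness (feet only when clicked).

drive_tool --travel '[[0,0,0.01],[0,0,0.02],[0,0,0.03],[0,0,0.04],[0,0,0.05],[0,0,0.05],[0,0,0.05],[0,0,0.05]]' --turn '[[0,0,0],[0,0,0],[0,0,0],[0,0,0],[0,0,0],[0,0,0],[0,0,0],[0,0,0]]' --grip '[0,0,0,0,0,0,0,0]'

```text
clock: 33.3
position: [0.5842, -0.0341, 0.0452]
orientation: [0.555, 0.832, 0.0, 0.0]
wrist_force: [-3.0, -0.0, 7.1]
opening: 0.0005
grasp_force: 3.8
```

drive_tool --travel '[[0,0,0.01],[0,0,0.02],[0,0,0.03],[0,0,0.04],[0,0,0.04],[0,0,0.04],[0,0,0.04],[0,0,0.04]]' --turn '[[0,0,0],[0,0,0],[0,0,0],[0,0,0],[0,0,0],[0,0,0],[0,0,0],[0,0,0]]' --grip '[0,0,0,0,0,0,0,0]'

```text
clock: 34.1
position: [0.5843, -0.0341, 0.0443]
orientation: [0.555, 0.832, -0.0, 0.0]
wrist_force: [-3.8, 0.6, 10.6]
opening: 0.0005
grasp_force: 5.2
```

Here the stiffness is 3.5–3.9 N/mm, the feet alone, so this end is clicked. Same check at the +y end.

drive_tool --travel '[[0,0,-0.2],[0,0,-0.45],[1.2,0,-0.45],[2.3,0,-0.45],[2.5,0,-0.4],[2.5,0,-0.2],[2.5,0,-0.12],[2.5,0,-0.08]]' --turn '[[0,0,0],[0,0,0],[0,0,0],[0,0,0],[0,0,0],[0,0,0],[0,0,0],[0,0,0]]' --grip '[0,0,0,0,0,0,0,0]'

```text
clock: 34.9
position: [0.5555, 0.0338, 0.0456]
orientation: [0.556, 0.831, -0.0, -0.0]
wrist_force: [-3.4, 0.9, 6.1]
opening: -0.0
grasp_force: 3.1
```

drive_tool --travel '[[0,0,0.01],[0,0,0.02],[0,0,0.03],[0,0,0.04],[0,0,0.04],[0,0,0.04],[0,0,0.04],[0,0,0.04]]' --turn '[[0,0,0],[0,0,0],[0,0,0],[0,0,0],[0,0,0],[0,0,0],[0,0,0],[0,0,0]]' --grip '[0,0,0,0,0,0,0,0]'

```text
clock: 35.7
position: [0.5555, 0.0338, 0.0451]
orientation: [0.556, 0.831, -0.0, -0.0]
wrist_force: [-4.2, -0.6, 8.3]
opening: 0.0004
grasp_force: 4.0
```

drive_tool --travel '[[0,0,0.01],[0,0,0.02],[0,0,0.03],[0,0,0.04],[0,0,0.05],[0,0,0.05],[0,0,0.05],[0,0,0.05]]' --turn '[[0,0,0],[0,0,0],[0,0,0],[0,0,0],[0,0,0],[0,0,0],[0,0,0],[0,0,0]]' --grip '[0,0,0,0,0,0,0,0]'

```text
clock: 36.5
position: [0.5556, 0.0339, 0.0439]
orientation: [0.556, 0.831, -0.0, 0.0]
wrist_force: [-5.9, -1.2, 10.7]
opening: 0.0008
grasp_force: 5.8
```

drive_tool --travel '[[0,0,0.01],[0,0,0.02],[0,0,0.03],[0,0,0.04],[0,0,0.045],[0,0,0.045],[0,0,0.045],[0,0,0.045]]' --turn '[[0,0,0],[0,0,0],[0,0,0],[0,0,0],[0,0,0],[0,0,0],[0,0,0],[0,0,0]]' --grip '[0,0,0,0,0,0,0,0]'

```text
clock: 37.3
position: [0.5556, 0.034, 0.0428]
orientation: [0.556, 0.831, -0.0, 0.0]
wrist_force: [-6.8, 0.3, 14.6]
opening: 0.0004
grasp_force: 7.2
```

drive_tool --travel '[[0,0,-0.06],[0,0,-0.1],[0,0,-0.13],[0,0,-0.13],[0,0,-0.13],[0,0,-0.13],[0,0,-0.13],[0,0,-0.13]]' --turn '[[0,0,0],[0,0,0],[0,0,0],[0,0,0],[0,0,0],[0,0,0],[0,0,0],[0,0,0]]' --grip '[0,0,0,0,0,0,0,0]'

```text
clock: 38.1
position: [0.5555, 0.0339, 0.0458]
orientation: [0.556, 0.831, -0.0, 0.0]
wrist_force: [-2.1, -1.4, 5.6]
opening: 0.0007
grasp_force: 2.7
```

Same height before and after 14.6 N, stiff and level, so both ends are clicked. Back off.

drive_tool --travel '[[0,0,-1],[0,0,-2.5],[1.5,0,-3.5],[3,0,-3.5],[4.5,0,-3.5],[6,0,-3.5],[6,0,-3.5],[6,0,-3.5]]' --turn '[[0,0,0],[0,0,0],[0,0,0],[0,0,0],[0,0,0],[0,0,0],[0,0,0],[0,0,0]]' --grip '[0,0,0,0,0,0,0,0]'

```text
clock: 38.9
position: [0.4864, 0.2016, 0.1507]
orientation: [0.555, 0.832, -0.0, 0.0]
wrist_force: [0.7, -0.5, -0.6]
opening: 0.0005
grasp_force: 0.0
```

```bash
python3 -c "
from h import *
a=snap('top');b=snap('scene')
t=cv2.resize(a[183:233,300:365],None,fx=6,fy=6,interpolation=2);s=cv2.resize(b[178:244,285:333],None,fx=8,fy=8,interpolation=2)
t=cv2.copyMakeBorder(t,0,s.shape[0]-t.shape[0],0,0,0)
save(np.hstack([t,s]),'g6.png')"
```

```text
(no output)
```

View pics/g6.png

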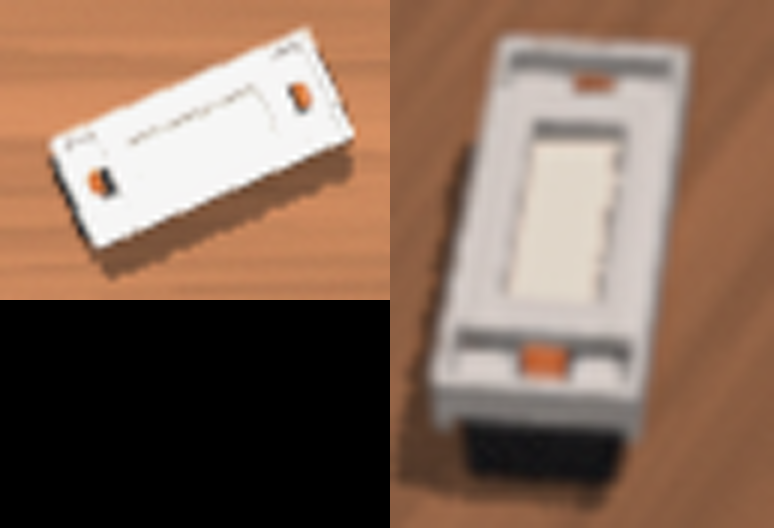

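The top view makes me doubt the right (-y) hook: there is dark on its outer side at (308,100). I'll compare hook positions with the first picture.

```bash
cat > hk.py <<'E'
from h import *
A={'top':snap('top'),'scene':snap('scene')}
def orange(im,box):
    l,t,r,b=box;c=im[t:b,l:r].astype(float)
    w=np.clip(c[...,0]-1.62*c[...,1],0,None)*(c[...,0]>90)
    ys,xs=np.mgrid[t:b,l:r];return np.array([(w*xs).sum(),(w*ys).sum()])/w.sum(),w.sum()
for n,f,bx in(('top','t0',[(346,194,355,203),(311,208,320,218)]),('scene','s0',[(299,217,309,230),(304,184,316,195)])):
    old=cv2.cvtColor(cv2.imread(f'pics/{f}.png'),cv2.COLOR_BGR2RGB)
    for b in bx:
        for nm,im in(('old',old),('now',A[n])):
            u,s=orange(im,b);print(n,nm,np.round(u,2),int(s),np.round(ray(n,*u,.044)[:2]*1e3,1))
for n,b in(('top',(346,194,356,203)),('top',(311,208,321,218))):
    l,t,r,bb=b
    print(A[n][t:bb,l:r,0]);print(A[n][t:bb,l:r,1])
E
python3 hk.py
```

```text
top old [350.24 198.11] 145 [590.2 -52.4]
top now [349.5  198.39] 50 [589.5 -50.2]
top old [315.2  213.42] 142 [547.2  51. ]
top now [315.48 213.  ] 81 [548.4  50.1]
scene old [303.85 223.66] 622 [594.  -54.1]
scene now [303.91 222.56] 241 [592.5 -51.3]
scene old [309.96 189.37] 264 [553.5  45.3]
scene now [nan nan] 0 [nan nan]
[[246 246 246 246 246 244 229 241 148 181]
 [246 246 246 245 246 244 236 240 210 174]
 [246 244 240 234 241 245 243 225 241 154]
 [245 233 163 206 223 238 244 226 240 212]
 [246 241 122 185 231 227 245 244 234 242]
 [246 244 198 149 225 220 242 245 237 241]
 [246 246 240 135 180 202 243 245 238 218]
 [246 246 243 179 134 206 241 246 244 234]
 [246 246 245 234 233 246 246 246 244 227]]
[[245 245 246 246 245 243 228 240 119 123]
 [245 245 246 244 244 244 235 239 198 117]
 [245 243 237 222 227 243 242 222 240 120]
 [245 231 135 119 143 219 243 224 239 199]
 [246 241 105 110 138 179 243 243 232 241]
 [246 244 197  89 134 151 230 244 236 238]
 [245 246 240 109 105 156 238 245 237 217]
 [245 246 243 177 129 203 240 245 244 233]
 [245 246 245 233 230 246 246 245 243 
[... 314 characters left out ...]
10 246 245 239 220 142 135 193 232]
 [ 60 166 244 246 246 244 218 234 246 246]
 [115 106 217 246 246 246 246 246 246 245]]
[[233 246 246 245 246 244 231 245 246 246]
 [245 246 246 245 246 245 239 245 246 246]
 [245 245 246 245 242 239 228 242 245 246]
 [246 245 245 241 194 160  91 202 245 245]
 [243 246 243 216 118 109  47 157 242 245]
 [208 245 241 213 121 124  65  93 205 245]
 [160 241 241 240 142 112  90  59 163 242]
 [ 95 209 246 243 221 181 116 134 193 230]
 [ 53 165 243 246 246 244 216 232 246 246]
 [ 81 105 216 246 245 246 246 245 246 245]]hk.py:6: RuntimeWarning: invalid value encountered in divide
  ys,xs=np.mgrid[t:b,l:r];return np.array([(w*xs).sum(),(w*ys).sum()])/w.sum(),w.sum()
```

The raw pixels settle it: at both ends the orange is on the outer side and the dark gap is inside. The outer edges are about ±58 mm apart, past the 56.7 mm slot edge, so both noses lie over the lips. Handing in.

```bash
python3 -c "
from rig import ctrl
print(ctrl.job_done())"
```

```text
the job is handed in; nothing more can be done
None
```

The diffuser lies flat between the lugs and the largest bezel is pressed on over it, with both ends clicked as far as force and camera checks show; peak push about 19 N, gripper clear, job handed in at about 39 s (no verdict returned).

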